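# Show the right sight glass, label up

### The arm

A 6-joint arm with a two-finger parallel gripper is mounted at the origin on the work surface. World frame = base frame: x ahead of the robot, y to its left, z up, the work surface at z = 0. Lengths are in mm, angles in rad, forces in N, time in s.
With the tool pointing down it reaches from about 275 to 1000 mm from the base axis. Payload 8.4 kg.
Tool frame: the origin (TCP) lies at the very end of the fingers, on their centre line; the grasp point (between the pads) lies behind it (r.grip_point_offset is the x of the grasp point in the tool frame, in mm); x points along the fingers, z is the direction in which the jaws open and shut, and the axes are right-handed (so a half turn about x gives the same grasp; the last joint's range is limited). The gripper opens to 85 mm and grips with 20 to 120 N. Pads are 22 mm wide; open, the fingers measure 114 mm over their backs; the gripper's body (76 mm by 85 mm) begins 54 mm behind the grasp point. The pads swing forward as they close: fully open they stand 13 mm farther back than shut.
Start: joints at [-1.244, 0.353, 1.633, -0, 1.155, -0.002], TCP at [201.816, -591.522, 231.281] pointing down, gripper open.
Joint ranges: [-2.63, 2.63], [-0.92, 2.1], [0.06, 2.66], [-1.3, 4.44], [0, 2.69], [-3.02, 3.02]. Speed limits (rad/s): [2.22, 2.22, 2.79, 3.14, 3.14, 3.14].

### API

Orientations are given as [roll, pitch, yaw] about the fixed x, y, z axes, in that order (R = Rz(yaw) Ry(pitch) Rx(roll)).
In Python, from rig import r, vision, order gives the robot as it stands. The module is installed in compiled form; this text tells all that it offers.
- The arm moves only by the tool step_arm, never from a script. Its argument "rows" is a list of rows, each a list of 7 numbers: the shift along the world's x, y, z in mm, then the turn, a rotation vector about the world's x, y, z in rad, then the finger opening in mm, from 0 to 85.4. A call has exactly 8 rows; each row is the pose to reach, as a shift and turn from the pose measured when the call began; what a row does not reach only later rows make up. A row lasts 1/8 s, in which the tool goes at most 62.5 mm and 10.7 degrees, less where a joint would pass 70% of its speed; a pose out of reach is approached as far as the arm can. A call with a gripper value outside its range is refused whole. The fingers move at their own pace and stop on an object; "force" is the grip in N (left out, the last holds). Time passes only in rows, so rows that repeat a pose let the fingers close, or fill a call up. It gives the time, the measured TCP pose, the force and the opening at its end, in the units of the state.
- r.sense(): the state, without advancing time (a new reading comes with each control period).
- vision.grab_frame(name): name is "scene" or "side" or "wrist"; returns (picture, depth): 480x640x3 uint8, red, green, blue; 480x640 float32, mm along the optical axis (not along the pixel's ray), 0 where there is no reading.
- vision.camera_info(name): a dict with "K" (3x3 intrinsics, pixels), "distortion" ([k1, k2, p1, p2, k3] as OpenCV has them; the pictures are not rectified), "origin" and "attitude" of the camera in the world; the wrist camera has in their place "tool_from_camera" (4x4, takes a point from camera to tool coordinates, whose origin is the TCP and whose axes are the tool frame's). Camera axes: x right, y down, z forward; pixel columns grow to the right and rows downward; lengths in mm; the calibration is good to about 2 mm. A picture is of the moment at which its call begins: read the wrist's pose just before it. camera_info takes no time and is no camera call.
- order.sign_off(): hands the job in, once; it reports no verdict.
The state is a dict: "clock": time; "qpos": joint angles; "qvel": joint speeds; "joint_efforts": joint torques, N m; "eef_pos": TCP position; "tcp_rot": TCP orientation; "contact_force": force on the tool from outside, world axes, zero at the start; "wrist_torque": the same for the moment, N m; "opening": opening from 0.0 (shut) to 1.0 (fully open).
Only numpy, scipy, OpenCV 4.12 (cv2) and the standard library are available. Lean on these libraries where they do the work, as an engineer would, in place of code of your own. Each camera call takes 0.05 s, during which the arm holds its last target.

### The job

The coloured tag lying in the black ring on the job board says which sight-glass plate today's repair needs: take the plate with the same label colour out of the slotted rack, gripping it on the clear glass and never on its frosted end (the end with the notched corner). Present it over the job board: the frosted end above the white check square, about 10 to 20 cm up, the plate leaned over by about 45 degrees so that its label face (the face that has the notch at its top right) looks upward. Finish while still holding it there, still in the gripper and touching nothing else, and leave the other plates, the tags and everything else where they are.

Things in the scene. Friction and masses are not known exactly. Their poses are not given: they have to be found in the camera images.
- plate_yellow_mid (a point): centre of the yellow-labelled sight-glass plate, 150 long, 12 thick, 60 high, 0.25 kg, standing on a long edge in the rack (top edge 30 mm above this point). Plate axes: x along it, away from the frosted end; y out of the label face; z to the notched long edge (up at start). White frosted end: x -75 to -30 mm, not to be gripped; clear pale green glass: x -30 to +75 mm
- plate_yellow_label (a point): centre of its frosted end on the label face (plate x -52.5, y +6 mm, half-way up; same axes). Notch 14 long, 12 deep in the top corner of the frosted end: facing the label, notched edge up, it is at the top right. Yellow label: 34 mm square on this face only (back plain white), plus a yellow strip 20 long on the top edge, seen from above
- plate_blue_mid (a point): centre of the blue-labelled sight-glass plate, 150 long, 12 thick, 60 high, 0.25 kg, standing on a long edge in the rack (top edge 30 mm above this point). Plate axes: x along it, away from the frosted end; y out of the label face; z to the notched long edge (up at start). White frosted end: x -75 to -30 mm, not to be gripped; clear pale green glass: x -30 to +75 mm
- plate_blue_label (a point): centre of its frosted end on the label face (plate x -52.5, y +6 mm, half-way up; same axes). Notch 14 long, 12 deep in the top corner of the frosted end: facing the label, notched edge up, it is at the top right. Blue label: 34 mm square on this face only (back plain white), plus a blue strip 20 long on the top edge, seen from above
- plate_blank_mid (a point): centre of a plain clear plate of the same size, 150 x 12 x 60, with no frosted end, label or notch; stands in the third slot, to be left alone; x along its length, z up
- rack: wooden rack fixed to the worktop, 170 (x) x 186 (y) x 20 high; origin at the centre of its underside. Three slots run along its x axis at y = -60, 0 and +60 mm, 16 wide, slot floor 6 mm above the worktop; each slot holds one plate, which stands 46 mm out of the rack, centred in it
- board: grey job board fixed to the worktop, 170 (x) x 240 (y) x 12 thick; origin at the centre of its underside. It carries a white square in a black border and a black disc (the ring) for the tag
- check_square (a point): centre of the check square on the job board's top: white, 46 x 46, with a black border 70 x 70, painted flat
- job_ring (a point): centre of the black painted ring, 68 in diameter, flat on the job board, 115 mm from the check square; the tag of the wanted colour lies in it, at most 10 mm off its centre
- park: dark steel parking plate 70 x 70 x 12 fixed on the worktop beyond the work, origin at the centre of its underside; the tag that is not wanted lies on it
- tag_yellow: yellow plastic disc, 50 in diameter, 8 thick, 40 g; origin at the centre of its underside; lies either in the job ring or on the parking plate
- tag_blue: blue plastic disc, 50 in diameter, 8 thick, 40 g; origin at the centre of its underside; lies on the other of the two places
- spray_can: red can, 60 in diameter, 150 high, standing near the far right of the worktop; origin at the centre of its underside; bystander
- elbow: dark steel pipe elbow, about 70 high, standing at the far left; origin under its upright leg; bystander
- wrench: wrench lying flat and crosswise beyond the parking plate; origin at the middle of its underside; bystander
Not all that is in view belongs to the job. What is shaped like the part that bears plate_yellow_mid but red is not meant.

How it is judged (in metres and radians):
On the way:
1. the plate of the tag's colour is gripped and lifted clear of the rack (((horizontal distance between tag_yellow and job_ring below 0.04 m and height (world z) of plate_yellow_mid above 0.085 m and contact force between plate_yellow and the fingers above 2 N and contact force between plate_yellow and rack below 0.1 N) or (horizontal distance between tag_blue and job_ring below 0.04 m and height (world z) of plate_blue_mid above 0.085 m and contact force between plate_blue and the fingers above 2 N and contact force between plate_blue and rack below 0.1 N))), for 0.2 s.
At the end, for the whole second after the job is handed in: the plate matching the tag in the ring is held still by the fingers, off board and rack, label face within 55 deg of straight up, label centre within 35 mm (seen from above) of the check square and 80 to 250 mm above the worktop; the other plates within 30 mm of their start (((horizontal distance between tag_yellow and job_ring below 0.04 m and angle between plate_yellow's own y axis and vertical below 0.96 rad and horizontal distance between plate_yellow_label and check_square below 0.035 m and height (world z) of plate_yellow_label between 0.08 and 0.25 m and height (world z) of plate_yellow_mid above 0.07 m and contact force between plate_yellow and the fingers above 2 N and contact force between plate_yellow and board below 0.1 N and contact force between plate_yellow and rack below 0.1 N and linear speed of plate_yellow below 0.03 m/s and distance of each of plate_blue_mid, plate_blank_mid from where it was at the start of the episode below 0.03 m) or (horizontal distance between tag_blue and job_ring below 0.04 m and angle between plate_blue's own y axis and vertical below 0.96 rad and horizontal distance between plate_blue_label and check_square below 0.035 m and height (world z) of plate_blue_label between 0.08 and 0.25 m and height (world z) of plate_blue_mid above 0.07 m and contact force between plate_blue and the fingers above 2 N and contact force between plate_blue and board below 0.1 N and contact force between plate_blue and rack below 0.1 N and linear speed of plate_blue below 0.03 m/s and distance of each of plate_yellow_mid, plate_blank_mid from where it was at the start of the episode below 0.03 m))); the arm keeps its last pose, push and grip.
It fails at once if the fingers grip a frosted end (contact force between any of plate_yellow_c1, plate_yellow_c2, plate_blue_c1, plate_blue_c2 and the fingers above 2 N).
It fails at once if a plate that is not wanted is moved ((horizontal distance between tag_yellow and job_ring above 0.04 m and distance of plate_yellow_mid from where it was at the start of the episode above 0.03 m) or (horizontal distance between tag_blue and job_ring above 0.04 m and distance of plate_blue_mid from where it was at the start of the episode above 0.03 m) or distance of plate_blank_mid from where it was at the start of the episode above 0.03 m).
It fails at once if a tag or a bystander is disturbed (distance of any of tag_yellow, tag_blue, spray_can, elbow, wrench from where it was at the start of the episode above 0.03 m).
It also fails if it takes over 38 s, if anything falls off the work surface, if the arm or the gripper's body presses on something with over 40 N, if the wrist force passes 120 N, or if a joint passes its speed limit or range.

## Working session

There is one attempt and no reset: what is moved stays moved. The work goes in short steps, Python scripts to look and compute and a tool call to move; the robot and the scene stay as the last step left them, time stands still between calls to the robot, and variables do not carry over. Pictures are saved under pics/ and viewed, and the job is handed in when it is done.

Besides the shell and the picture viewer there is one more tool, called after ">>>" as name([rows], argument=value, ...), one row to a line, values as JSON. step_arm: Moves the arm, as the interface text tells. Its arguments: {"type":"object","properties":{"rows":{"type":"array"},"force":{"type":"number"}},"required":["rows"]}

```bash
mkdir -p pics; ls; python3 - <<'E'
from rig import r,vision,order
import cv2,numpy as np
s=r.sense();print(s, r.grip_point_offset)
for n in ["scene","side","wrist"]:
    im,d=vision.grab_frame(n); cv2.imwrite(f"pics/{n}0.png",im[:,:,::-1]); np.savez(f"{n}0.npz",im=im,d=d)
    print(n,vision.camera_info(n))
E
```

```text
pics
{'clock': 0.0, 'qpos': array([-1.24437813e+00,  3.53618997e-01,  1.63414278e+00,  2.08841395e-05,
        1.15516329e+00, -2.41118469e-03]), 'qvel': array([ 0.00078862, -0.00040351, -0.00184084,  0.00152731, -0.00033003,
        0.00208534]), 'joint_efforts': array([-9.66705411e-04, -6.05260777e+01, -3.42074561e+01, -1.40135476e-04,
        9.29710484e-03, -1.76953159e-05]), 'eef_pos': array([ 201.68446271, -591.07103672,  230.57617211]), 'tcp_rot': array([3.12485146, 1.56946377, 1.88287607]), 'contact_force': array([ 0.50089654,  0.2519326 , -0.33043037]), 'wrist_torque': array([-0.01527002, -0.01072349,  0.01950698]), 'opening': 1.0011604161516166} -18.700000000000003
scene {'K': array([[528.56362985,   0.        , 323.83605894],
       [  0.        , 528.56362985, 241.61567433],
       [  0.        ,   0.        ,   1.        ]]), 'distortion': array([-0.10006288,  0.        ,  0.        ,  0.        ,  0.        ]), 'origin': array([ 976.93913863, -580.87719069,  922.9596919 ]), 'attitude': array([-2.44233554, -0.00456049,  0.6653176 ])}
side {'K': array([[466.84860329,   0.
[... 249 characters left out ...]
101184, 612.95132024]), 'attitude': array([-2.21779667,  0.01549995, -2.390059  ])}
wrist {'K': array([[394.28193253,   0.        , 318.5665952 ],
       [  0.        , 394.28193253, 243.43821915],
       [  0.        ,   0.        ,   1.        ]]), 'distortion': array([-0.08407301,  0.        ,  0.        ,  0.        ,  0.        ]), 'tool_from_camera': array([[-9.03929922e-04, -2.69906079e-01,  9.62886230e-01,
        -1.43167762e+02],
       [ 1.08229302e-03, -9.62886323e-01, -2.69905089e-01,
         6.76992085e+01],
       [ 9.99999006e-01,  7.98149760e-04,  1.16249922e-03,
        -3.23538272e-01],
       [ 0.00000000e+00,  0.00000000e+00,  0.00000000e+00,
         1.00000000e+00]])}
```

View pics/scene0.png

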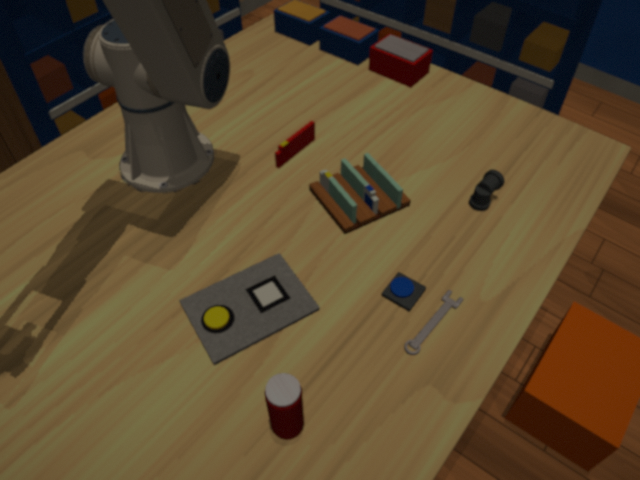

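View pics/side0.png

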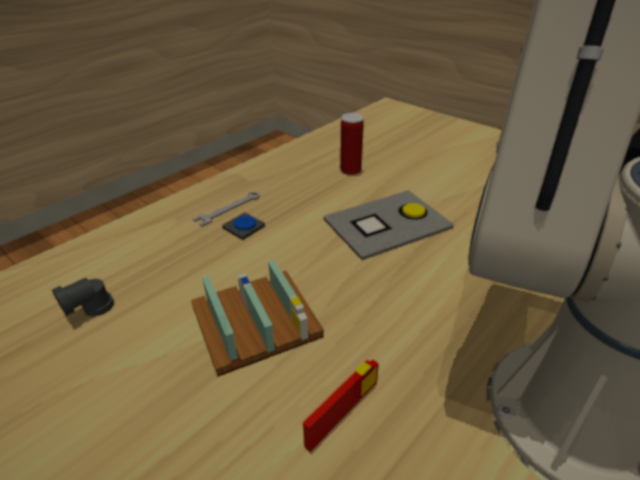

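View pics/wrist0.png

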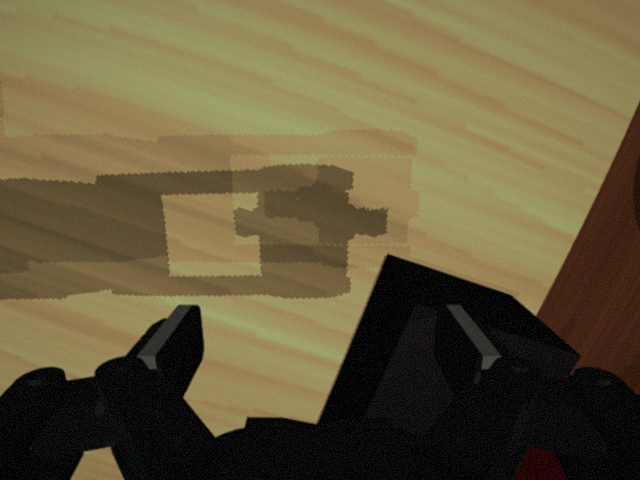

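The scene view shows the yellow tag in the ring at (217,318) and the blue one on the park plate at (402,287). There are two yellow candidates: the rack plate at scene (330,180) / side (297,305), which is pale green with a white end, and the red plate at scene (295,143) / side (340,405). The rack plate fits, and the red one is the decoy. I'll confirm in an enlarged crop and measure.

```bash
cat > h.py <<'E'
import numpy as np,cv2
from rig import r,vision,order
from scipy.spatial.transform import Rotation as R
def rot(a): return R.from_euler('xyz',a).as_matrix()
def cam(n):
    c=vision.camera_info(n); 
    if n=='wrist':
        s=r.sense(); T=np.eye(4);T[:3,:3]=rot(s['tcp_rot']);T[:3,3]=s['eef_pos'];M=T@c['tool_from_camera']
        return c['K'],c['distortion'],M[:3,:3],M[:3,3]
    return c['K'],c['distortion'],rot(c['attitude']),c['origin']
def ray(C,uv):
    K,D,Rm,o=C
    p=cv2.undistortPoints(np.array(uv,float).reshape(-1,1,2),K,D)[:,0]
    return np.c_[p,np.ones(len(p))]@Rm.T,o
def atz(C,uv,z):
    d,o=ray(C,uv); return o+d*((z-o[2])/d[:,2])[:,None]
def cloud(C,depth):
    v,u=np.mgrid[:480,:640]; d,o=ray(C,np.stack([u,v],-1).reshape(-1,2))
    return (o+d*depth.reshape(-1,1)).reshape(480,640,3)
def proj(C,P):
    K,D,Rm,o=C
    return cv2.projectPoints((np.atleast_2d(P)-o)@Rm,np.zeros(3),np.zeros(3),K,D)[0][:,0]
E
python3 - <<'E'
from h import *
for n,(x0,y0,x1,y1) in {'scene':(270,110,430,240),'side':(180,250,400,460)}.items():
    a=np.load(n+'0.npz');im=a['im'];C=cam(n);P=cloud(C,a['d'])
    cv2.imwrite(f'pics/{n}_c.png',cv2.resize(cv2.convertScaleAbs(im[y0:y1,x0:x1,::-1],alpha=1.4),None,fx=3.6 if n=='side' and 0 else 2.8,fy=2.8,interpolation=cv2.INTER_CUBIC))
    hsv=cv2.cvtColor(im,cv2.COLOR_RGB2HSV).astype(int)
    y=(abs(hsv[...,0]-28)<7)&(hsv[...,1]>190)&(hsv[...,2]>90)
    b=(abs(hsv[...,0]-110)<12)&(hsv[...,1]>150)&(hsv[...,2]>90)
    g=(abs(hsv[...,0]-75)<18)&(hsv[...,1]>40)
    for nm,m in [('y',y),('b',b),('g',g)]:
        k,l,st,ce=cv2.connectedComponentsWithStats(m.astype(np.uint8))
        for i in range(1,k):
            if st[i,4]>12:
                q=P[l==i]; ok=(q[:,2]>-5)&(q[:,2]<200)
                if ok.sum()>8: print(n,nm,ce[i].round(),st[i,4],np.median(q[ok],0).round(1),q[ok].min(0).round(),q[ok].max(0).round())
E
```

```text
scene y [284. 143.] 18 [250.8 187.   59.8] [244. 176.  55.] [256. 194.  64.]
scene y [328. 174.] 15 [414.5 158.2  66.6] [409. 152.  65.] [419. 165.  69.]
scene y [216. 317.] 394 [ 463.2 -269.6   18.9] [ 437. -293.   14.] [ 487. -246.   23.]
scene g [383. 179.] 578 [517.4 240.9  51.4] [445. 215.  17.] [579. 276.  70.]
scene g [353. 177.] 332 [458.3 200.5  53. ] [413. 180.  24.] [501. 224.  70.]
scene g [342. 198.] 414 [480.8 126.9  53.5] [426. 107.  13.] [523. 155.  69.]
side y [413. 210.] 225 [ 459.9 -264.5   19.9] [ 437. -291.   13.] [ 493. -241.   23.]
side y [296. 301.] 54 [415.7 158.9  67.1] [407. 118.  20.] [453. 166.  69.]
side y [363. 368.] 102 [249.9 187.6  61.6] [244. 177.  57.] [257. 198.  64.]
side y [369. 381.] 130 [244.4 178.6  28.2] [243. 163.  13.] [245. 194.  43.]
side b [244. 222.] 201 [714.1  26.6  20.2] [690.   3.  12.] [747.  49.  23.]
side b [244. 280.] 25 [517.3 183.3  67.3] [511. 178.  66.] [524. 189.  70.]
side g [281. 285.] 467 [470.7 141.3  64.1] [430. 117.  25.] [521. 160.  70.]
side g [220. 319.] 693 [480.5 265.   65.5] [436. 221.   8.] [575. 285.  69.]
side g [259. 317.] 675 [440.5 217.1  61.2] [405. 186.   7.] [505. 233.  69.]
```

View pics/scene_c.png

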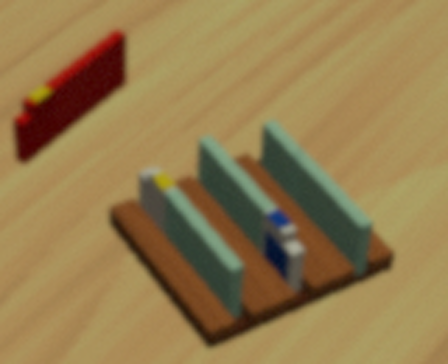

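View pics/side_c.png

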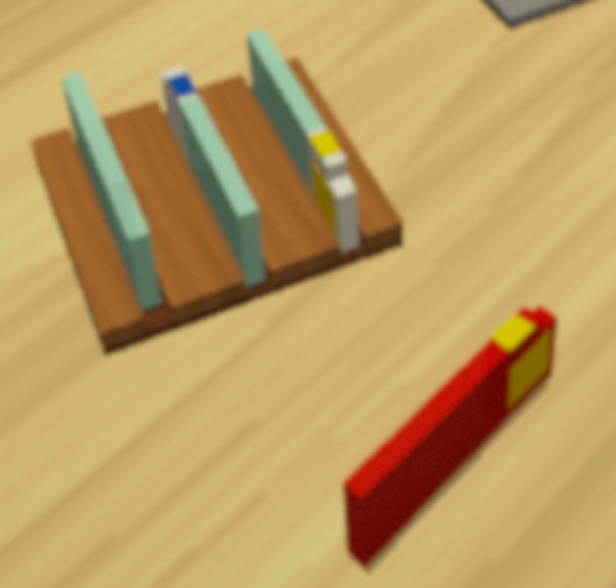

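Confirmed: the rack plate at scene crop (160,185) is clear green with a white notched end facing the robot, and its yellow label is on the +y face. The free-standing red plate is the decoy. Next are the exact poses.

```bash
python3 - <<'E'
from h import *
allp=[]
for n in ['scene','side']:
    a=np.load(n+'0.npz');im=a['im'];C=cam(n);P=cloud(C,a['d'])
    m=(P[...,2]>63)&(P[...,2]<70)&(P[...,0]>380)&(P[...,0]<620)&(P[...,1]>70)&(P[...,1]<300)&(a['d']>0)
    k,l,st,ce=cv2.connectedComponentsWithStats(m.astype(np.uint8))
    for i in range(1,k):
        if st[i,4]<40: continue
        q=P[l==i]; xy=q[:,:2]; c=xy.mean(0); w=np.linalg.svd(xy-c,full_matrices=False)[2][0]; w*=np.sign(w[0])
        t=(xy-c)@w; s=(xy-c)@[-w[1],w[0]]
        mid=c+w*(np.percentile(t,1)+np.percentile(t,99))/2
        print(n,'plate top',ce[i].round(),'mid',mid.round(1),'yaw',np.degrees(np.arctan2(w[1],w[0])).round(2),'len',np.ptp(np.percentile(t,[1,99])).round(1),'wid',np.ptp(np.percentile(s,[2,98])).round(1),'z',np.median(q[:,2]).round(1))
    # check square
    hsv=cv2.cvtColor(im,cv2.COLOR_RGB2HSV).astype(int)
    near=np.linalg.norm(P[...,:2]-[520,-180],axis=-1)<110
    w=(near&(hsv[...,2]>135)&(hsv[...,1]<50)).astype(np.uint8)
    k,l,st,ce=cv2.connectedComponentsWithStats(w)
    for i in range(1,k):
        if st[i,4]>60:
            ct=cv2.findContours((l==i).astype(np.uint8),0,2)[0][0]
            rc=cv2.minAreaRect(np.float32(atz(C,ct[:,0],12)[:,:2]))
            print(n,'check',ce[i].round(1),st[i,4],atz(C,[ce[i]],12).round(1),rc)
s=r.sense();print(rot(s['tcp_rot']).round(3))
E
```

```text
scene plate top [383. 172.] mid [508.1 249.6] yaw -21.81 len 147.1 wid 13.9 z 66.2
scene plate top [358. 176.] mid [469.7 200.2] yaw -21.91 len 135.8 wid 13.6 z 65.8
scene plate top [339. 188.] mid [460.3 139.2] yaw -21.81 len 135.1 wid 13.8 z 66.0
side plate top [286. 286.] mid [460.  142.4] yaw -21.78 len 134.0 wid 12.3 z 66.6
side plate top [255. 302.] mid [468.9 203.1] yaw -21.9 len 133.5 wid 11.8 z 66.5
side plate top [218. 307.] mid [507.7 251.6] yaw -21.83 len 148.0 wid 11.7 z 66.6
side check [370.2 224.5] 197 [[ 504.2 -161.6   12. ]] ((504.4964294433594, -161.5985107421875), (41.66349792480469, 40.44026565551758), 71.4119873046875)
[[-0.     0.946  0.323]
 [ 0.001  0.323 -0.946]
 [-1.     0.    -0.001]]
```

```bash
python3 - <<'E'
from h import *
w=np.array([0.9283,-0.3717]);nn=np.array([.3717,.9283])
c0=np.array([453.7,143.4])
for n in ['scene','side']:
    a=np.load(n+'0.npz');im=a['im'];C=cam(n);P=cloud(C,a['d'])
    t=(P[...,:2]-c0)@w; s=(P[...,:2]-c0)@nn
    m=(abs(s)<12)&(abs(t)<110)&(P[...,2]>26)
    for z0,z1 in [(28,48),(50,57),(64,69)]:
        k=m&(P[...,2]>z0)&(P[...,2]<z1); print(n,z0,k.sum(),np.percentile(t[k],[0,1,2,50,98,99,100]).round(1))
    k=m&(P[...,2]>64)
    o=np.argsort(t[k]); 
    print([(int(tt),*map(int,c)) for tt,c in zip(t[k][o],im[k][o])][::6])
    # rack extents
    rk=(P[...,2]>17)&(P[...,2]<23)&(np.hypot(t,s-60)<160)
    print('rack t',np.percentile(t[rk],[.5,99.5]).round(1),'s',np.percentile(s[rk],[.5,99.5]).round(1))
    if n=='side': cv2.imwrite('pics/side_c2.png',cv2.resize(im[255:345,250:340,::-1],None,fx=6.5,fy=6.5,interpolation=cv2.INTER_CUBIC))
E
```

```text
scene 28 232 [-77.8 -75.8 -73.5  10.4  74.7  75.3  77.1]
scene 50 86 [-77.5 -76.3 -75.2   2.5  74.5  74.7  75.2]
scene 64 209 [-62.1 -60.  -57.9   9.5  73.2  75.1  75.5]
[(-62, 122, 109, 78), (-57, 122, 114, 88), (-53, 123, 110, 57), (-48, 118, 109, 31), (-46, 122, 109, 44), (-42, 120, 110, 14), (-38, 114, 105, 15), (-34, 114, 107, 47), (-31, 113, 107, 58), (-26, 82, 99, 81), (-22, 91, 110, 89), (-19, 46, 57, 48), (-14, 63, 79, 64), (-10, 76, 97, 78), (-6, 90, 104, 83), (-3, 65, 83, 67), (0, 90, 111, 91), (3, 86, 108, 88), (7, 91, 113, 92), (11, 89, 113, 91), (16, 86, 108, 88), (18, 78, 98, 79), (22, 90, 112, 92), (26, 67, 84, 67), (31, 91, 105, 82), (33, 85, 107, 87), (37, 78, 97, 79), (41, 91, 107, 86), (46, 67, 84, 68), (48, 81, 101, 82), (51, 90, 110, 89), (55, 59, 73, 60), (58, 84, 106, 86), (65, 89, 112, 90), (67, 91, 100, 79), (72, 76, 96, 78), (75, 47, 60, 48)]
rack t [-80.5  90. ] s [-34.7 151.2]
side 28 289 [-76.1 -75.9 -75.5 -26.   69.9  72.5  76.2]
side 50 139 [-75.6 -75.5 -75.5 -60.9  64.1  69.1  76.8]
side 64 402 [-61.8 -60.8 -60.3   1.1  71.6  73.3  76. ]
[(-61, 117, 1
[... 742 characters left out ...]
 105), (4, 113, 122, 95), (6, 113, 136, 111), (8, 108, 136, 111), (10, 114, 142, 117), (12, 113, 142, 117), (15, 114, 142, 118), (16, 112, 140, 116), (18, 81, 103, 83), (21, 113, 124, 98), (22, 108, 136, 112), (25, 87, 110, 90), (27, 113, 122, 95), (29, 113, 141, 117), (31, 82, 104, 84), (33, 113, 142, 117), (35, 116, 139, 113), (38, 108, 136, 112), (40, 115, 144, 119), (42, 81, 102, 83), (44, 102, 129, 105), (47, 109, 136, 112), (49, 112, 140, 116), (51, 115, 144, 119), (54, 99, 125, 103), (56, 126, 141, 112), (59, 115, 144, 118), (62, 116, 144, 118), (63, 120, 143, 116), (66, 116, 145, 119), (68, 123, 142, 114), (71, 132, 140, 107), (73, 123, 143, 115)]
rack t [-81.2  88.1] s [-31.5 152.7]
```

View pics/side_c2.png

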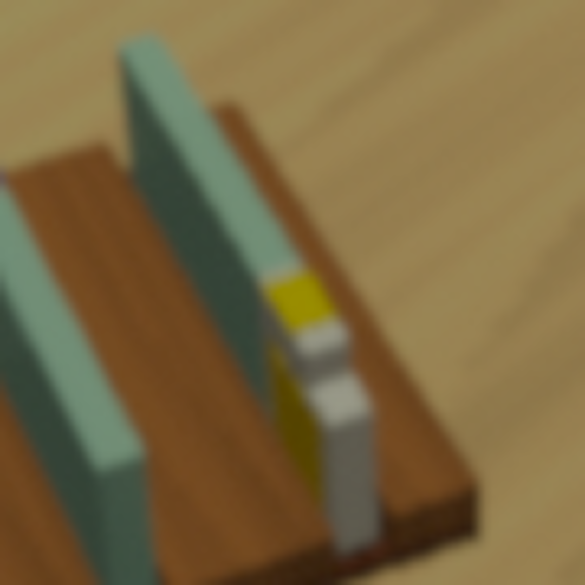

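The yellow plate's mid is at (453.7, 143.4) with yaw -21.8°. Its ends measure ±75, its notch starts at -61, and its top is at z 66, so it agrees with the given sizes. Check square: (504, -162). I'll grip at plate x ≈ +7, which is at (460, 141).

>>> step_arm([
  [16, 46, 0, 0, 0, 0.15, 45],
  [32, 92, 0, 0, 0, 0.3, 45],
  [48, 138, 0, 0, 0, 0.45, 45],
  [64, 184, 0, 0, 0, 0.6, 45],
  [80, 230, 0, 0, 0, 0.75, 45],
  [96, 276, 0, 0, 0, 0.9, 45],
  [112, 322, 0, 0, 0, 1.05, 45],
  [128, 368, 0, 0, 0, 1.2, 45],
], force=60)

```text
clock: 1.15
eef_pos: [329.9, -221.7, 230.7]
tcp_rot: [-3.072, 1.57, -3.11]
contact_force: [1.2, -0.5, 0.2]
opening: 0.526
```

```bash
python3 - <<'E'
from h import *
s=r.sense();M=rot(s['tcp_rot']);print(s['clock'],s['eef_pos'],M.round(3),s['qpos'].round(2),s['opening'],np.arctan2(M[1,2],M[0,2]))
E
```

```text
1.15 [ 329.8855644  -221.69235019  230.74267697] [[-0.001  0.037  0.999]
 [-0.     0.999 -0.037]
 [-1.    -0.    -0.001]] [-0.6  -0.01  2.09 -0.    1.07 -0.56] 0.5264618987428721 -0.03744408856030849
```

>>> step_arm([
  [17, 46, 0, 0, 0, 0.155, 45],
  [34, 92, 0, 0, 0, 0.31, 45],
  [51, 138, 0, 0, 0, 0.465, 45],
  [68, 184, 0, 0, 0, 0.62, 45],
  [84, 230, 0, 0, 0, 0.775, 45],
  [100, 276, -20, 0, 0, 0.93, 45],
  [115, 320, -50, 0, 0, 1.08, 45],
  [130, 362.5, -80, 0, 0, 1.228, 45],
])

```text
clock: 2.15
eef_pos: [460.3, 142.5, 150.0]
tcp_rot: [-1.954, 1.57, -0.758]
contact_force: [0.2, -0.8, 0.1]
opening: 0.528
```

```bash
python3 - <<'E'
from h import *
s=r.sense();M=rot(s['tcp_rot']);print(s['clock'],s['eef_pos'],s['qpos'].round(2),s['opening'],np.degrees(np.arctan2(M[1,2],M[0,2])))
C=cam('wrist');im,d=vision.grab_frame('wrist');P=cloud(C,d);np.savez('wrist1.npz',im=im,d=d)
cv2.imwrite('pics/wrist1.png',im[:,:,::-1])
m=(P[...,2]>62)&(P[...,2]<71)&(P[...,0]>380)&(P[...,0]<620)&(P[...,1]>60)&(P[...,1]<300)
k,l,st,ce=cv2.connectedComponentsWithStats(m.astype(np.uint8))
for i in range(1,k):
    if st[i,4]<200: continue
    q=P[l==i]; xy=q[:,:2]; c=xy.mean(0); w=np.linalg.svd(xy-c,full_matrices=False)[2][0]; w*=np.sign(w[0]); t=(xy-c)@w
    print(ce[i].round(),st[i,4],(c+w*(t.min()+t.max())/2).round(1),np.degrees(np.arctan2(w[1],w[0])).round(2),np.ptp(t).round(1),np.median(q[:,2]))
E
```

```text
2.15 [460.32266608 142.51419353 150.03871954] [ 0.3   0.23  2.01 -0.    0.9  -0.9 ] 0.5276911370922087 68.52450513443976
[418. 208.] 4185 [462.6 204.1] -21.69 119.4 66.51874790557824
[512. 238.] 4603 [502.5 252.2] -21.87 136.6 66.34130834853954
[316. 242.] 4332 [461.1 140.5] -21.79 136.1 66.6992253561209
```

View pics/wrist1.png

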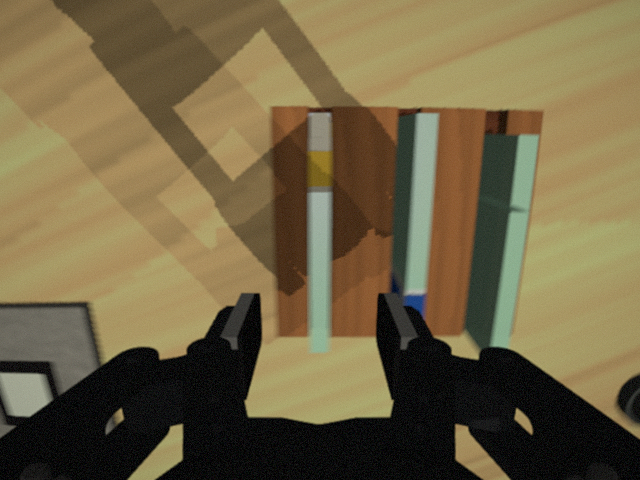

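The wrist view shows the yellow plate between the fingers at column 319, frosted end up at rows 110–190. The grip spot is well into the clear glass, and the neighbouring fingers are clear. I'll descend next.

>>> step_arm([
  [0.4, -1.8, -20, 0, 0, -0.005, 45],
  [0.4, -1.8, -40, 0, 0, -0.005, 45],
  [0.4, -1.8, -60, 0, 0, -0.005, 45],
  [0.4, -1.8, -80, 0, 0, -0.005, 45],
  [0.4, -1.8, -97, 0, 0, -0.005, 45],
  [0.4, -1.8, -112, 0, 0, -0.005, 45],
  [0.4, -1.8, -120, 0, 0, -0.005, 45],
  [0.4, -1.8, -120, 0, 0, -0.005, 45],
])

```text
clock: 3.2
eef_pos: [460.8, 143.9, 26.4]
tcp_rot: [1.834, 1.568, 3.032]
contact_force: [-0.4, -0.6, 1.0]
opening: 0.528
```

>>> step_arm([
  [0, 0, 0, 0, 0, 0, 30],
  [0, 0, 0, 0, 0, 0, 20],
  [0, 0, 0, 0, 0, 0, 12],
  [0, 0, 0, 0, 0, 0, 6],
  [0, 0, 0, 0, 0, 0, 6],
  [0, 0, 0, 0, 0, 0, 6],
  [0, 0, 0, 0, 0, 0, 6],
  [0, 0, 0, 0, 0, 0, 6],
], force=60)

```text
clock: 4.2
eef_pos: [460.6, 143.4, 26.6]
tcp_rot: [2.014, 1.568, -3.072]
contact_force: [-0.5, -4.9, 4.3]
opening: 0.13
```

>>> step_arm([
  [0, 0, 4, 0, 0, 0, 6],
  [0, 0, 12, 0, 0, 0, 6],
  [0, 0, 25, 0, 0, 0, 6],
  [0, 0, 45, 0, 0, 0, 6],
  [0, 0, 70, 0, 0, 0, 6],
  [0, 0, 95, 0, 0, 0, 6],
  [0, 0, 120, 0, 0, 0, 6],
  [0, 0, 140, 0, 0, 0, 6],
])

```text
clock: 5.2
eef_pos: [460.9, 143.7, 168.7]
tcp_rot: [1.441, 1.57, 2.639]
contact_force: [-0.7, 1.5, -1.4]
opening: 0.133
```

```bash
python3 - <<'E'
from h import *
s=r.sense();M=rot(s['tcp_rot']);print(s['clock'],s['eef_pos'],s['qpos'].round(2),s['opening'],np.degrees(np.arctan2(M[1,2],M[0,2])),s['contact_force'])
ims=[]
C=cam('wrist')
for n in ['wrist','side']:
    im,d=vision.grab_frame(n);np.savez(n+'2.npz',im=im,d=d); ims.append(im)
cv2.imwrite('pics/lift.png',cv2.resize(np.hstack(ims),(800,300))[:,:,::-1])
E
```

```text
5.2 [460.93626102 143.70130582 168.6655685 ] [ 0.3   0.21  1.99  0.    0.94 -0.9 ] 0.13270446272987085 68.63278379788227 [-0.72832377  1.49075444 -1.40316691]
```

View pics/lift.png

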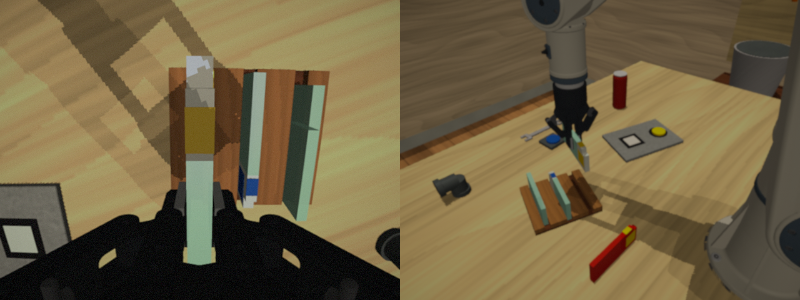

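```bash
python3 - <<'E'
from h import *
a=np.load('wrist2.npz');c=vision.camera_info('wrist');T=c['tool_from_camera']
P=cloud((c['K'],c['distortion'],T[:3,:3],T[:3,3]),a['d'])
m=(abs(P[...,2])<6)&(P[...,1]>15)&(P[...,1]<100)&(P[...,0]<20)&(P[...,0]>-60)&(a['d']>0)
q=P[m];im=a['im'][m]
for y in range(15,90,5):
    k=(abs(q[:,1]-y)<2.5); 
    if k.sum(): print(y,k.sum(),'x',np.median(q[k,0]).round(1),'z',q[k,2].min().round(1),q[k,2].max().round(1),np.median(im[k],0))
mm=(abs(P[...,2])<15)&(P[...,1]>15)&(P[...,1]<100)&(P[...,0]<0)&(P[...,0]>-60)
print('z range top',np.percentile(P[mm][:,2],[2,98]),'ymax',np.percentile(P[mm][:,1],[98,99.5]))
E
```

```text
15 311 x -40.0 z -5.9 5.8 [140. 170. 143.]
20 664 x -40.0 z -6.0 5.8 [139. 168. 143.]
25 694 x -40.0 z -6.0 6.0 [142. 168. 145.]
30 731 x -40.0 z -5.9 5.9 [144. 169. 147.]
35 729 x -40.0 z -5.9 5.8 [144. 167. 146.]
40 761 x -40.4 z -6.0 6.0 [113.  95.  31.]
45 814 x -40.6 z -6.0 5.9 [115.  93.  27.]
50 853 x -40.5 z -5.9 6.0 [115.  93.  27.]
55 883 x -40.5 z -6.0 6.0 [115.  93.  27.]
60 913 x -40.1 z -6.0 6.0 [113. 102.  89.]
65 931 x -39.8 z -6.0 6.0 [131. 126. 110.]
70 757 x -27.9 z -6.0 5.9 [140. 135. 118.]
75 801 x -27.9 z -6.0 5.9 [159. 161. 156.]
80 559 x -27.9 z -6.0 6.0 [165. 169. 172.]
z range top [-5.93465153  5.86114968] ymax [79.68921374 80.69938736]
```

```bash
python3 - <<'E'
from h import *
for n in ['side','wrist']:
    a=np.load(n+'2.npz');im=a['im'];C=cam(n)
    hsv=cv2.cvtColor(im,cv2.COLOR_RGB2HSV).astype(int)
    w=((hsv[...,2]>110)&(hsv[...,1]<60)).astype(np.uint8)
    k,l,st,ce=cv2.connectedComponentsWithStats(w)
    for i in range(1,k):
        p=atz(C,[ce[i]],12)[0]
        if st[i,4]>60 and abs(p[0]-505)<60 and abs(p[1]+160)<60: print(n,ce[i].round(),st[i],p.round(1))
s=r.sense();M=rot(s['tcp_rot']);p0=s['eef_pos']
Ls=np.array([505,-161.5,165]);v=np.array([-10,59.5,6])
for phi in [-24.3]:
  ph=np.radians(phi);y=np.array([np.cos(ph),np.sin(ph),0]);x=np.array([np.sin(ph),-np.cos(ph),0])
  R0=np.c_[[0,0,-1],-x,y]
  for t in [0,45]:
    Rt=R.from_rotvec(x*np.radians(t)).as_matrix()@R0
    print(phi,t,'TCP',(Ls-Rt@v).round(1),'from now',(Ls-Rt@v-p0).round(1),R.from_matrix(Rt@M.T).as_rotvec().round(3),'az',x)
E
```

```text
side [370. 224.] [357 217  27  16 258] [ 504.4 -161.3   12. ]
wrist [ 32. 382.] [   5  361   55   44 1823] [ 505.  -162.2   12. ]
-24.3 0 TCP [ 475.  -213.3  155. ] from now [  12.9 -357.3  -14.4] [ 0.     0.003 -1.622] az [-0.41151436 -0.91140328  0.        ]
-24.3 45 TCP [ 483.1 -216.9  153.7] from now [  21.  -361.   -15.7] [ 0.33  -0.807 -1.53 ] az [-0.41151436 -0.91140328  0.        ]
```

Two cameras put the check square at (505, -162). I'll carry the plate over with the tool still pointing down, then tilt it.

>>> step_arm([
  [2, -45, 10, 0, 0, -0.17, 6],
  [4, -90, 20, 0, 0, -0.35, 6],
  [6, -135, 20, 0, 0, -0.53, 6],
  [8, -180, 20, 0, 0, -0.71, 6],
  [10, -225, 20, 0, 0, -0.89, 6],
  [11, -270, 20, 0, 0, -1.07, 6],
  [12, -315, 20, 0, 0, -1.24, 6],
  [13, -350, 20, 0, 0, -1.4, 6],
])

```text
clock: 6.3
eef_pos: [474.7, -207.5, 188.9]
tcp_rot: [-0.611, 1.569, -0.819]
contact_force: [0.0, 0.4, -1.4]
opening: 0.13
```

```bash
cat > tgt.py <<'E'
from h import *
s=r.sense();M=rot(s['tcp_rot']);p0=s['eef_pos'];print(s['clock'],p0.round(1),s['qpos'].round(2),s['opening'],s['contact_force'].round(1))
Ls=np.array([505,-162,165]);v=np.array([-10,59.5,6])
print('label now',(p0+M@v).round(1),'label face vs up',np.degrees(np.arccos(M[2,2])).round(1))
ph=np.radians(-24.3);y=np.array([np.cos(ph),np.sin(ph),0]);x=np.array([np.sin(ph),-np.cos(ph),0])
R0=np.c_[[0,0,-1],-x,y]
Rt=R.from_rotvec(x*np.radians(45)).as_matrix()@R0
print('TCP',(Ls-Rt@v).round(1),'shift',(Ls-Rt@v-p0).round(1),R.from_matrix(Rt@M.T).as_rotvec().round(3))
E
python3 tgt.py
```

```text
6.3 [ 474.7 -207.5  188.9] [-0.41  0.23  1.9  -0.    1.   -0.21] 0.13017695795571702 [ 0.   0.4 -1.4]
label now [ 492.9 -150.5  198.8] label face vs up 89.9
TCP [ 483.1 -217.4  153.7] shift [  8.4  -9.9 -35.2] [-0.243 -0.747 -0.204]
```

>>> step_arm([
  [1, -1, -4, -0.03, -0.093, -0.026, 6],
  [2, -2.5, -9, -0.06, -0.187, -0.051, 6],
  [3, -4, -13, -0.091, -0.28, -0.077, 6],
  [4, -5, -18, -0.122, -0.374, -0.102, 6],
  [5.5, -6.5, -22, -0.152, -0.467, -0.128, 6],
  [6.5, -7.5, -27, -0.182, -0.56, -0.153, 6],
  [7.5, -9, -31, -0.213, -0.654, -0.179, 6],
  [8.5, -10, -35, -0.243, -0.747, -0.204, 6],
])

```text
clock: 7.3
eef_pos: [481.0, -215.4, 192.6]
tcp_rot: [0.002, 0.855, -0.423]
contact_force: [-0.3, -1.0, -2.0]
opening: 0.13
```

```bash
python3 tgt.py
```

```text
7.3 [ 481.  -215.4  192.6] [-0.42  0.04  2.39  0.47  0.   -0.47] 0.12955190337373404 [-0.3 -1.  -2. ]
label now [ 503.6 -160.4  204.1] label face vs up 49.0
TCP [ 483.1 -217.4  153.7] shift [  2.1  -2.  -38.9] [-0.03  -0.063 -0.   ]
```

The tilt stopped at 49° because joint 5 reached its 0 limit. I'll turn the plate about the vertical through the label so the wrist sits farther out, which gives joint 5 margin and the full 45°.

```bash
cat > tgt2.py <<'E'
from h import *
import sys
s=r.sense();M=rot(s['tcp_rot']);p0=s['eef_pos'];print(s['clock'],p0.round(1),s['qpos'].round(4),s['opening'],s['contact_force'].round(1))
v=np.array([-10,59.5,6]);L0=p0+M@v
print('label now',L0.round(1),'label face vs up',np.degrees(np.arccos(M[2,2])).round(1))
for f in np.arange(1,9)/8:
    phi=-24.3+(float(sys.argv[1])+24.3)*f if len(sys.argv)<3 else float(sys.argv[1]); 
    ph=np.radians(phi);y=np.array([np.cos(ph),np.sin(ph),0]);x=np.array([np.sin(ph),-np.cos(ph),0])
    tilt=41+4*f if len(sys.argv)<3 else 45
    Rt=R.from_rotvec(x*np.radians(tilt)).as_matrix()@np.c_[[0,0,-1],-x,y]
    L=L0+(np.array([505,-162,170])-L0)*f
    print(np.r_[L-Rt@v-p0].round(1),R.from_matrix(Rt@M.T).as_rotvec().round(3))
E
python3 tgt2.py 12
```

```text
7.3 [ 481.  -215.4  192.6] [-0.4247  0.0365  2.3865  0.4741  0.0029 -0.4739] 0.12955190337373404 [-0.3 -1.  -2. ]
label now [ 503.6 -160.4  204.1] label face vs up 49.0
[ 4.7 -1.9 -4.2] [-0.004 -0.007  0.079]
[ 9.5 -3.4 -8.4] [-0.007 -0.016  0.158]
[ 14.4  -4.5 -12.7] [-0.009 -0.024  0.237]
[ 19.3  -5.2 -16.9] [-0.01  -0.033  0.317]
[ 24.3  -5.5 -21.2] [-0.011 -0.042  0.396]
[ 29.3  -5.5 -25.4] [-0.011 -0.051  0.475]
[ 34.2  -5.  -29.7] [-0.01  -0.061  0.554]
[ 39.1  -4.2 -33.9] [-0.009 -0.07   0.633]
```

>>> step_arm([
  [4.7, -1.9, 2, 0, 0, 0.079, 6],
  [9.5, -3.4, 2, 0, 0, 0.158, 6],
  [14.4, -4.5, 2, 0, 0, 0.237, 6],
  [19.3, -5.2, 0, 0, 0, 0.317, 6],
  [24.3, -5.5, -5, 0, -0.01, 0.396, 6],
  [29.3, -5.5, -10, 0, -0.02, 0.475, 6],
  [34.2, -5, -15, -0.005, -0.03, 0.554, 6],
  [39.1, -4.2, -20, -0.009, -0.04, 0.633, 6],
])

```text
clock: 8.3
eef_pos: [519.6, -219.6, 171.7]
tcp_rot: [-0.005, 0.816, 0.207]
contact_force: [0.3, -0.4, -1.5]
opening: 0.131
```

```bash
python3 tgt2.py 12 1 | sed -n '1,2p;$p'
```

```text
8.3 [ 519.6 -219.6  171.7] [-0.7501  0.2397  2.2349  1.3253  0.6161 -2.0804] 0.13116484462577385 [ 0.3 -0.4 -1.5]
label now [ 504.7 -161.9  182.9] label face vs up 46.7
[  0.5  -0.  -13.1] [ 0.01  -0.029 -0.002]
```

>>> step_arm([
  [0, 0, -4, 0.003, -0.01, 0, 6],
  [0, 0, -8, 0.006, -0.02, 0, 6],
  [0.5, 0, -13, 0.01, -0.03, 0, 6],
  [0.5, 0, -13, 0.01, -0.03, 0, 6],
  [0.5, 0, -13, 0.01, -0.03, 0, 6],
  [0.5, 0, -13, 0.01, -0.03, 0, 6],
  [0.5, 0, -13, 0.01, -0.03, 0, 6],
  [0.5, 0, -13, 0.01, -0.03, 0, 6],
])

```text
clock: 9.3
eef_pos: [520.2, -219.7, 158.9]
tcp_rot: [-0.001, 0.784, 0.211]
contact_force: [-0.1, -0.2, -2.4]
opening: 0.133
```

```bash
python3 tgt2.py 12 1 | sed -n '1,2p;$p'; python3 - <<'E'
from h import *
ims=[]
for n in ['scene','side']:
    C=cam(n);im,d=vision.grab_frame(n);P=cloud(C,d);ims.append(im[60:400])
    hsv=cv2.cvtColor(im,cv2.COLOR_RGB2HSV).astype(int)
    y=(abs(hsv[...,0]-27)<8)&(hsv[...,1]>170)&(hsv[...,2]>60)&(P[...,2]>90)&(P[...,2]<300)
    q=P[y&(abs(P[...,0]-505)<90)&(abs(P[...,1]+160)<90)]
    if len(q):
        print(n,len(q),q.mean(0).round(1))
        c=q.mean(0); nn=np.linalg.svd(q-c)[2][2] if len(q)>20 else None; print(nn)
    m=(P[...,2]>63)&(P[...,2]<70)&(P[...,0]>380)&(P[...,0]<620)&(P[...,1]>70)&(P[...,1]<300)
    k,l,st,ce=cv2.connectedComponentsWithStats(m.astype(np.uint8))
    for i in range(1,k):
        if st[i,4]>60: print('plate',np.median(P[l==i],0).round(1),st[i,4])
cv2.imwrite('pics/end.png',cv2.resize(np.hstack(ims),(800,212))[:,:,::-1]); cv2.imwrite('pics/end_s.png',ims[0][:,:,::-1]); cv2.imwrite('pics/end_d.png',ims[1][:,:,::-1])
E
```

```text
9.3 [ 520.2 -219.7  158.9] [-0.7667  0.2799  2.2534  1.4377  0.6338 -2.2149] 0.13338783311531385 [-0.1 -0.2 -2.4]
label now [ 505.  -162.1  170.2] label face vs up 44.9
[-0.1  0.1 -0.3] [ 0.     0.001 -0.002]
scene 227 [ 506.4 -162.9  167.4]
[0.65475788 0.14164665 0.74244754]
plate [509.4 248.7  66. ] 253
plate [474.6 198.6  65.9] 217
side 24 [ 484.9 -183.3  183.2]
[ 0.75476513  0.59451765 -0.27726948]
plate [462.3 205.9  66.6] 449
plate [499.1 255.1  66.7] 496
```

View pics/end_s.png

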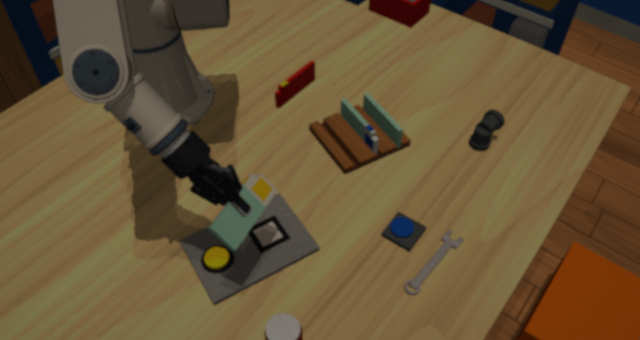

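View pics/end_d.png

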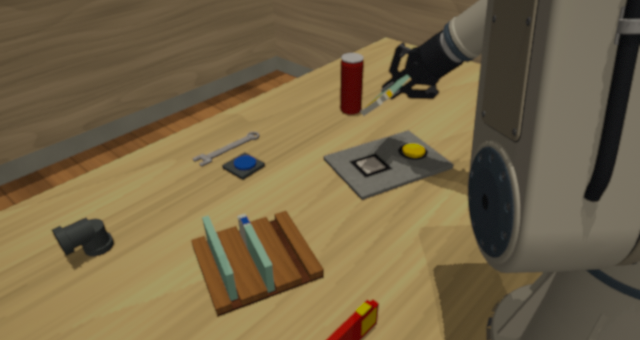

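The scene view shows the plate held over the board with its yellow label facing up at (262,188). The measured label is at (506, -163, 167), with its normal about 42° from vertical. The tags, the other plates and the bystanders haven't moved, so I'm handing in.

```bash
python3 -c "
from rig import order,r
print(order.sign_off()); print(r.sense()['eef_pos'],r.sense()['opening'])"
```

```text
the job is handed in; nothing more can be done
None
the job is handed in; nothing more can be done
```

I took the yellow-labelled plate from the rack, since the yellow tag lies in the ring, and handed the job in at about 9.4 s with the plate still held over the check square. The hand-in gave no verdict.

- **Grip:** I gripped it on the clear glass, about 7 mm past the plate's centre, away from the frosted end, at 60 N. The opening read about 11 mm for a 12 mm plate.
- **Label position:** from the arm's pose, the label centre is at (505, -162, 170) mm, directly over the check square at (505, -162). The scene camera put it at (506, -163, 167).
- **Lean:** the label face is 45° from straight up by the arm's pose and about 42° by the scene camera.
- **Surroundings:** the blue and blank plates, both tags, the elbow and the wrench look unmoved in the last pictures. So does the spray can, which the scene crop cuts off.

**Trouble and disagreements:**
- My first tilt stopped at 49° because joint 5 came to its lower limit (0.003 rad). I turned the plate about the vertical to free it, and joint 5 ended at 0.63 rad.
- At the grasp, the arm sat about 3 mm off the commanded position, with no visible effect.
- The side camera sees the plate nearly edge-on, so its final label estimate was unusable. I relied on the scene camera instead.

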